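# Change the spools on the thread winder and shift its selector

## Task

Change over the thread winder: first guide the selector lever through its zigzag gate fully into the load slot (yellow dot) and leave it there while you take the old wooden spool out of the stand and put it in the grey tray, and stand every red and blue spool upright, right down in an orange cup of its own. Only when all that is done, guide the lever through the gate to the end of the slot with the green dot. Leave the tape measure and the rubber heel where they lie.

Things in the scene. Friction and masses are not known exactly. Their poses are not given: they have to be found in the camera images.
- winder: green bench thread winder, fixed, 116 mm (x) by 166 mm (y), its light grey top 71 mm high, with the zigzag gate of the selector lever cut into the top. Origin on the counter under the middle of the gate, x away from the robot, y to the left (turned up to 0.3 rad). The winding head behind the housing is 60 mm high. Gate channels are 16 mm wide, the lever's stem 10 mm thick
- gate_top (a point): the winder's origin raised to the gate's top, same axes. Centre line of the channels here, (x, y) in mm: load slot end (14,-54) - (-14,-54) - (-14,-18) - (14,-18) - (14,18) - (-14,18) - (-14,54) - far slot end (14,54). From the middle (14,0) of the middle channel a side slot runs to its end, the middle slot end, at (42,0). Solid walls lie between the channels
- lever_knob (a point): centre of the lever's round black knob, 22 mm diameter, 44 mm tall, 114 mm above the counter (43 mm above the gate's top). The lever always stands upright and slides in x and y along the channels only, against about 1.2 N of friction; it stays where it is left. It starts somewhere in the channel (-14,18) - (-14,54) of gate_top
- load_slot (a point): on the gate's top, lever position at the end of the load slot (20 mm short of the yellow dot). Yellow marks the load slot; green marks either the middle or the far slot, red the other
- goal_slot (a point): on the gate's top, lever position at the end of the slot marked with the green dot (20 mm short of the dot along -x of the winder); it is the middle or the far slot
- stand: round thread stand, fixed, dark steel plate 156 mm diameter and 6 mm thick, with four orange ring cups at (+-36, +-36) mm in its frame and a 45 mm tall knobbed pin (14 mm ball) in the middle. Origin on the counter under its centre, z up; any yaw
- tray: loose square grey tray, about 400 g, 100 by 100 mm, 35 mm tall, walls 4 mm, open on top; origin under its centre
- tray_in (a point): centre of the tray's inner floor
- spool_old_mid (a point): waxed-thread spool, the old one, all bare wood and beige, 32 mm diameter, 50 mm tall, about 30 g, standing upright at the start; this point is its centre, half-way up (25 mm above its foot), z along its axis. At the start it stands in cup 0
- heel_block: black rubber heel, 56x54x12 mm, loose bystander; origin under its centre
- tape_measure: yellow tape measure, 58x69x29 mm, loose bystander; origin under its centre
- cup_0 (a point): orange ring cup, bore 37 mm, outer diameter 45 mm, rim 20 mm above this point (26 mm above the counter); this point is the centre of the cup's floor, 6 mm above the counter
- cup_1 (a point): orange ring cup, bore 37 mm, outer diameter 45 mm, rim 20 mm above this point (26 mm above the counter); this point is the centre of the cup's floor, 6 mm above the counter
- cup_2 (a point): orange ring cup, bore 37 mm, outer diameter 45 mm, rim 20 mm above this point (26 mm above the counter); this point is the centre of the cup's floor, 6 mm above the counter
- cup_3 (a point): orange ring cup, bore 37 mm, outer diameter 45 mm, rim 20 mm above this point (26 mm above the counter); this point is the centre of the cup's floor, 6 mm above the counter
- spool_0_mid (a point): waxed-thread spool, white rims, red thread, 32 mm diameter, 50 mm tall, about 30 g, standing upright at the start; this point is its centre, half-way up (25 mm above its foot), z along its axis. May be absent (3 or 4 of the four are there)
- spool_0: the same spool; origin at the middle of its foot
- spool_1_mid (a point): waxed-thread spool, white rims, red thread, 32 mm diameter, 50 mm tall, about 30 g, standing upright at the start; this point is its centre, half-way up (25 mm above its foot), z along its axis. May be absent (3 or 4 of the four are there)
- spool_1: the same spool; origin at the middle of its foot
- spool_2_mid (a point): waxed-thread spool, white rims, dark blue thread, 32 mm diameter, 50 mm tall, about 30 g, standing upright at the start; this point is its centre, half-way up (25 mm above its foot), z along its axis. May be absent (3 or 4 of the four are there)
- spool_2: the same spool; origin at the middle of its foot
- spool_3_mid (a point): waxed-thread spool, white rims, dark blue thread, 32 mm diameter, 50 mm tall, about 30 g, standing upright at the start; this point is its centre, half-way up (25 mm above its foot), z along its axis. May be absent (3 or 4 of the four are there)
- spool_3: the same spool; origin at the middle of its foot
- spool_old: the old spool; origin at the middle of its foot

How it is judged:
On the way, in this order (a step that is already met when the one before it is completed fails the run):
1. the lever is fully in the load slot (yellow dot) (horizontal distance between lever_knob and load_slot below 0.009 m), for 0.2 s.
2. with the lever in the load slot, the old spool is in the tray and every red and blue spool present stands upright on the floor of a cup (horizontal distance between lever_knob and load_slot below 0.009 m and horizontal distance between spool_old_mid and tray_in below 0.045 m and height (world z) of spool_old_mid below 0.045 m and linear speed of each of spool_old, spool_0, spool_1, spool_2, spool_3 below 0.03 m/s and (horizontal distance between spool_0_mid and cup_0 below 0.006 m or horizontal distance between spool_0_mid and cup_1 below 0.006 m or horizontal distance between spool_0_mid and cup_2 below 0.006 m or horizontal distance between spool_0_mid and cup_3 below 0.006 m) and height (world z) of spool_0_mid between 0.026 and 0.036 m and angle between each of spool_0_mid, spool_1_mid, spool_2_mid, spool_3_mid's own z axis and vertical below 0.12 rad and (horizontal distance between spool_1_mid and cup_0 below 0.006 m or horizontal distance between spool_1_mid and cup_1 below 0.006 m or horizontal distance between spool_1_mid and cup_2 below 0.006 m or horizontal distance between spool_1_mid and cup_3 below 0.006 m) and height (world z) of spool_1_mid between 0.026 and 0.036 m and (horizontal distance between spool_2_mid and cup_0 below 0.006 m or horizontal distance between spool_2_mid and cup_1 below 0.006 m or horizontal distance between spool_2_mid and cup_2 below 0.006 m or horizontal distance between spool_2_mid and cup_3 below 0.006 m) and height (world z) of spool_2_mid between 0.026 and 0.036 m and (horizontal distance between spool_3_mid and cup_0 below 0.006 m or horizontal distance between spool_3_mid and cup_1 below 0.006 m or horizontal distance between spool_3_mid and cup_2 below 0.006 m or horizontal distance between spool_3_mid and cup_3 below 0.006 m) and height (world z) of spool_3_mid between 0.026 and 0.036 m), for 0.2 s.
3. the lever is fully in the slot with the green dot (horizontal distance between lever_knob and goal_slot below 0.009 m), for 0.2 s.
At the end, for the whole second after the job is handed in: The lever is within 9 mm of the end position of the slot with the green dot, the old spool rests in the tray, and every red and blue spool present stands upright (within 0.12 rad) on a cup's floor, within 6 mm of the cup's centre, at rest (horizontal distance between lever_knob and goal_slot below 0.009 m and horizontal distance between spool_old_mid and tray_in below 0.045 m and height (world z) of spool_old_mid below 0.045 m and linear speed of each of spool_old, spool_0, spool_1, spool_2, spool_3 below 0.03 m/s and (horizontal distance between spool_0_mid and cup_0 below 0.006 m or horizontal distance between spool_0_mid and cup_1 below 0.006 m or horizontal distance between spool_0_mid and cup_2 below 0.006 m or horizontal distance between spool_0_mid and cup_3 below 0.006 m) and height (world z) of spool_0_mid between 0.026 and 0.036 m and angle between each of spool_0_mid, spool_1_mid, spool_2_mid, spool_3_mid's own z axis and vertical below 0.12 rad and (horizontal distance between spool_1_mid and cup_0 below 0.006 m or horizontal distance between spool_1_mid and cup_1 below 0.006 m or horizontal distance between spool_1_mid and cup_2 below 0.006 m or horizontal distance between spool_1_mid and cup_3 below 0.006 m) and height (world z) of spool_1_mid between 0.026 and 0.036 m and (horizontal distance between spool_2_mid and cup_0 below 0.006 m or horizontal distance between spool_2_mid and cup_1 below 0.006 m or horizontal distance between spool_2_mid and cup_2 below 0.006 m or horizontal distance between spool_2_mid and cup_3 below 0.006 m) and height (world z) of spool_2_mid between 0.026 and 0.036 m and (horizontal distance between spool_3_mid and cup_0 below 0.006 m or horizontal distance between spool_3_mid and cup_1 below 0.006 m or horizontal distance between spool_3_mid and cup_2 below 0.006 m or horizontal distance between spool_3_mid and cup_3 below 0.006 m) and height (world z) of spool_3_mid between 0.026 and 0.036 m); the robot touches nothing.
It fails at once if the tape measure or the rubber heel is shifted by more than 4 cm (distance of any of heel_block, tape_measure from where it was at the start of the episode above 0.04 m).
Of spool_0, spool_1, spool_2, spool_3 only 3 to 4 are there at a start; the rules pass over those that are not, and their reading is None.
At some moment in a run one of tray may be knocked a few centimetres aside while the robot is not near it.
It also fails if it takes over 192 s, if anything falls off the work surface, if the arm or the gripper's body presses on something with over 40 N, if the wrist force passes 120 N, or if a joint passes its speed limit or range.

## Robot

A 6-joint arm with a two-finger parallel gripper is mounted at the origin on a cart in front of the work surface, level with it; the furniture and walls round the work are solid. World frame = base frame: x ahead of the robot, y to its left, z up, the work surface at z = 0. Lengths are in m, angles in rad, forces in N, time in s.
With the tool pointing down it reaches from about 0.425 to 0.95 m from the base axis. Payload 3.5 kg.
Tool frame: the origin (TCP) lies midway between the tips of the shut fingers; the grasp point (between the pads) lies 19 mm behind it; z points along the fingers, y is the line along which they close (so a half turn about z gives the same grasp; the last joint's range is limited). The gripper opens to 85 mm and grips with 20 to 120 N. Pads are 22 mm wide; open, the fingers measure 114 mm over their backs; the gripper's body (76 mm by 85 mm) begins 54 mm behind the grasp point. The pads swing forward as they close: fully open they stand 13 mm farther back than shut.
Start: joints at [0.983, 0.286, 1.577, -0, 1.279, -0.15], TCP at [0.286, 0.611, 0.231] pointing down, gripper open.
Joint ranges: [-2.77, 2.77], [-0.9, 2.22], [0.21, 2.48], [-1.53, 4.67], [0.24, 2.81], [-2.84, 2.84]. Speed limits (rad/s): [2.79, 2.79, 3.14, 3.14, 3.14, 3.14].

## Interface

Orientations are given as a unit quaternion [x, y, z, w].
In Python, from plant import get_state, read_camera, ctrl gives the robot as it stands.
- The arm moves only by the shell command python3 -m crank 'ROWS' [FORCE]. ROWS is JSON, a list of rows, each a list of 3 entries, a list of its own where there are three numbers: the shift along the tool's x, y, z in mm, then the turn about the tool's z in degrees, then the closure in counts, from 0 (fully open) to 255 (shut). In form: [[[tx, ty, tz], yaw, claw], ...]. A call has 1 to 10 rows; each row is the pose to reach, as a shift and turn from the pose commanded when the call began, along the tool's axes at that moment; what a row does not reach only later rows make up. A row lasts 1/10 s, in which the tool goes at most 50 mm and 8.59 degrees, less where a joint would pass 70% of its speed; a pose out of reach is approached as far as the arm can. A call with a gripper value outside its range is refused whole. The fingers move at their own pace and stop on an object; FORCE is the grip in N (left out, the last holds). Time passes only in rows, so rows that repeat a pose let the fingers close. It gives the time, the measured TCP pose, the force, the opening and the grip force at its end, in the units of the state.
- get_state(): the state, without advancing time (a new reading comes with each control period).
- read_camera(name): name is "side" or "top" or "wrist"; returns a dict with "frame" (384x512x3 uint8, blue, green, red), "range_z" (384x512 float32, m along the optical axis (not along the pixel's ray), 0 where there is no reading), "vfov" (degrees; the focal length in pixels is half the picture's height over the tangent of half this angle, whatever the lens; pixels are square), "cx", "cy" (the principal point, pixels), "origin" and "orientation" of the camera in the world. Camera axes: x right, y down, z forward; pixel columns grow to the right and rows downward; lengths in m; the calibration is good to about 2 mm. A picture is of the moment at which its call begins.
- ctrl.sign_off(): hands the job in; it is judged then, once.
The state is a dict: "time": time; "qpos": joint angles; "dq": joint speeds; "joint_efforts": joint torques, N m; "eef_pos": TCP position; "tcp_rot": TCP orientation; "contact_force": force on the tool from outside, world axes, zero at the start; "wrist_torque": the same for the moment, N m; "opening": opening from 0.0 (shut) to 1.0 (fully open); "finger_force": force on a finger pad.
Only numpy, scipy, OpenCV 4.12 (cv2) and the standard library are available. Lean on these libraries where they do the work, as an engineer would, in place of code of your own. Each camera call takes 0.05 s, during which the arm holds its last target. There are 200 camera calls.

## Working session

There is one attempt and no reset: what is moved stays moved. The work goes in short steps, Python scripts to look and compute and a shell command to move; the robot and the scene stay as the last step left them, time stands still between calls to the robot, and variables do not carry over. Pictures are saved under pics/ and viewed, at most 14 in all, crops included, and the job is handed in when it is done.

```bash
ls; mkdir -p pics; cat > h.py <<'E'
import numpy as np, cv2
from scipy.spatial.transform import Rotation as R
from plant import get_state, read_camera, ctrl
def cam(n):
    c=read_camera(n); c['f']=c['frame'].shape[0]/2/np.tan(np.radians(c['vfov'])/2); return c
def world(c,u,v,z=None):
    """pixel -> world, by depth or on plane height z"""
    Rm=R.from_quat(c['orientation']).as_matrix(); d=Rm@np.array([(u-c['cx'])/c['f'],(v-c['cy'])/c['f'],1.])
    o=np.array(c['origin'])
    t=c['range_z'][int(round(v)),int(round(u))] if z is None else (z-o[2])/d[2]
    return o+t*d
def tool(p):
    """world point -> shift in tool axes, mm"""
    s=get_state(); return R.from_quat(s['tcp_rot']).inv().apply(np.array(p)-s['eef_pos'])*1000
def cloud(c):
    h,w=c['range_z'].shape; v,u=np.mgrid[:h,:w]; z=c['range_z']
    P=np.stack([(u-c['cx'])/c['f']*z,(v-c['cy'])/c['f']*z,z],-1)
    return P@R.from_quat(c['orientation']).as_matrix().T+np.array(c['origin'])
E
python3 - <<'E'
from h import *
s=get_state(); print(s)
for n in('top','side','wrist'):
    c=cam(n); print(n,c['origin'],c['orientation'],c['vfov'],c['cx'],c['cy'],c['f'])
    np.savez('/tmp/%s0.npz'%n,**c); 
    cv2.imwrite('pics/%s0.png'%n,cv2.resize(c['frame'],(800,600)))
E
```

```text
pics
{'time': 0.0, 'qpos': array([ 9.83015404e-01,  2.87196405e-01,  1.57816933e+00,  2.90776107e-05,
        1.27860056e+00, -1.49979823e-01]), 'dq': array([-1.25019058e-03,  1.63654823e-03, -1.49849106e-04,  4.74107584e-04,
       -2.83695220e-04,  3.72903416e-05]), 'joint_efforts': array([ 2.69381817e-04, -4.05976653e+01, -2.92633384e+01, -1.60385916e-04,
        5.80324559e-03, -3.81636909e-06]), 'eef_pos': array([0.28575383, 0.61080978, 0.22993084]), 'tcp_rot': array([ 2.17160492e-01,  9.76135191e-01, -1.10196561e-03, -4.40914394e-04]), 'contact_force': array([ 0.67565311,  0.78111632, -0.26505607]), 'wrist_torque': array([ 0.01298346, -0.03561181, -0.04803511]), 'finger_force': 0.0, 'opening': 0.9966408840682046}
top [ 0.35845063 -0.0293771   1.4159688 ] [-0.69714087  0.71445894 -0.04092893  0.04321859] 48.39937792605599 258.767307149066 191.87209676445616 427.22557782265255
side [-0.04409451  0.99015079  0.5187365 ] [-0.21606776  0.79003287 -0.55570144  0.1426839 ] 50.222055528100356 252.92095742339495 186.54498863860337 409.67082994247033
wrist [0.22558023 0.63910866 0.37312376] [0.83642342 0.53225605 0.06861514 0.11131632] 61.201564098508555 250.76836934398358 195.47692158089754 324.6441565279893
```

View pics/top0.png

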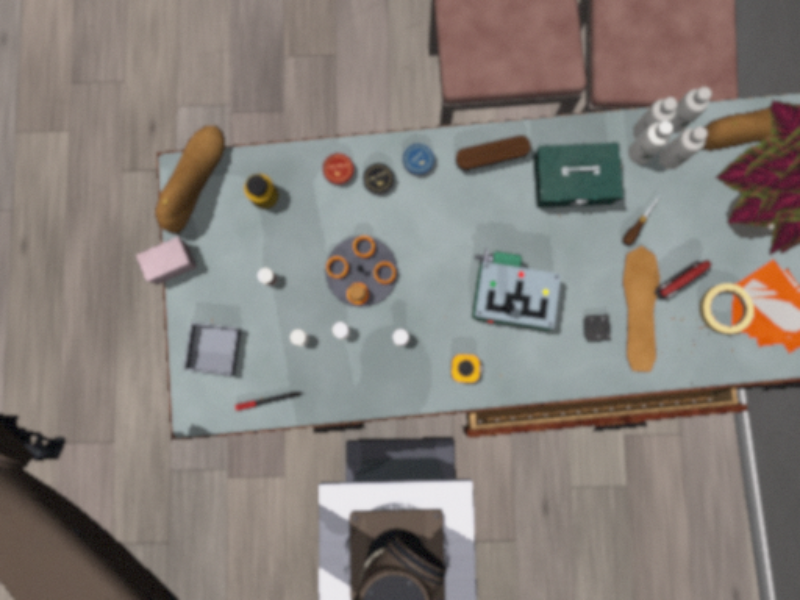

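View pics/side0.png

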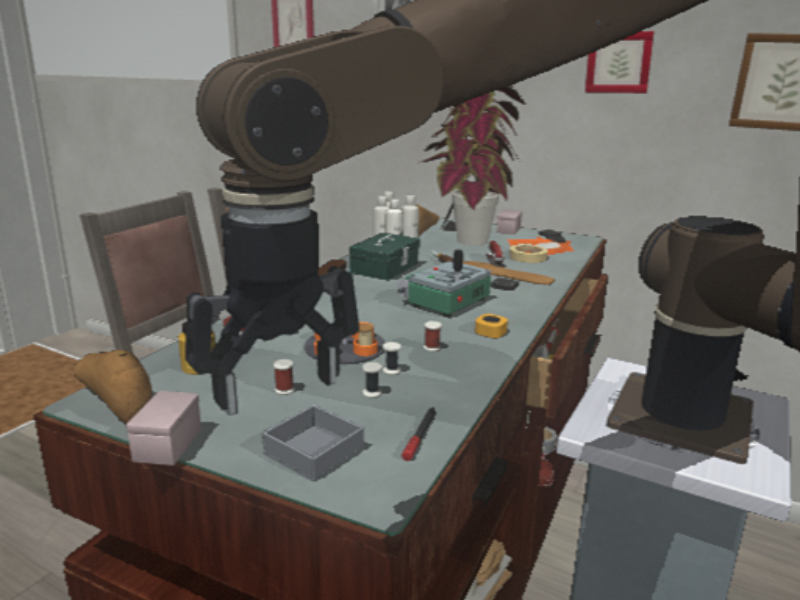

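The top view (800×600) shows the stand at (360,270) with the old spool in the cup at (358,293). Two red and two blue spools stand at (266,275), (299,338), (341,330) and (400,337), and the tray is at (215,350). The winder is at (517,295), with dots green left (492,284), red middle (521,274) and yellow right (546,292), so the goal is the far slot.

```bash
python3 - <<'E'
from h import *
c=dict(np.load('/tmp/top0.npz')); P=cloud(c); k=512/800
f=c['frame'][150:220,290:370]; 
cv2.imwrite('pics/wind0.png',cv2.resize(f,None,fx=8,fy=8,interpolation=cv2.INTER_CUBIC)[:560])
def cl(name,u,v,r,zl,zh):
    u*=k;v*=k;a=P[int(v-r):int(v+r+1),int(u-r):int(u+r+1)].reshape(-1,3); m=(a[:,2]>zl)&(a[:,2]<zh); a=a[m]
    q=cv2.minAreaRect((a[:,:2]*1000).astype(np.float32)); 
    print(name,len(a),a.mean(0).round(4),np.round(a[:,2].max(),4),'rect',np.round(q[0],1),np.round(q[1],1),round(q[2],1))
for n,u,v in(('s_a',266,275),('s_b',299,338),('s_c',341,330),('s_d',400,337)): cl(n,u,v,10,.04,.06)
cl('old',358,293,9,.042,.07)
for n,u,v in(('cupTop',364,246),('cupL',338,267),('cupR',385,272)): cl(n,u,v,9,.02,.035)
cl('plate',360,270,27,.003,.012); cl('plateall',360,270,27,.003,.04)
cl('tray',215,350,24,.025,.045); cl('knob',517,303,14,.09,.13); cl('gtop',517,295,38,.066,.078);cl('tape',466,368,16,.02,.04)
E
```

```text
s_a 79 [0.5823 0.2614 0.0508] 0.0589 rect [582.6 261.1] [29.3 30.5] 79.6
s_b 77 [0.4521 0.1947 0.0505] 0.0584 rect [452.4 194.7] [29.1 30. ] 19.3
s_c 78 [0.4655 0.1087 0.0506] 0.0587 rect [465.1 109.9] [29.2 30. ] 0.5
s_d 79 [ 0.4482 -0.0151  0.0508] 0.0571 rect [449.3 -14.7] [28.8 29.4] 88.5
old 78 [0.5432 0.073  0.0564] 0.0632 rect [542.9  73.2] [29.3 29.6] 43.8
cupTop 50 [0.645  0.0594 0.0262] 0.034 rect [644.8  58.9] [44.7 40.1] 0.2
cupL 47 [0.6014 0.1165 0.0265] 0.0317 rect [600.7 115.9] [40.5 41.2] 89.3
cupR 53 [0.5859 0.015  0.0265] 0.0336 rect [586.4  14.9] [42.4 42.3] 38.7
plate 1393 [0.5958 0.0659 0.0066] 0.012 rect [597.6  68.2] [182.1 183.7] 88.8
plateall 1706 [0.5954 0.0659 0.0094] 0.0397 rect [597.6  68.2] [182.1 183.7] 88.8
tray 197 [0.4342 0.3795 0.0347] 0.0419 rect [434.4 378.7] [102.1 100.1] 81.5
knob 14 [ 0.4926 -0.2211  0.1171] 0.1284 rect [ 491.7 -222.4] [19.5  7.1] 42.0
gtop 1341 [ 0.531  -0.2574  0.0716] 0.0779 rect [ 537.1 -258. ] [160.3 134.4] 79.3
tape 291 [ 0.3819 -0.1481  0.0289] 0.0354 rect [ 381.4 -148.8] [55.6 58. ] 87.3
```

View pics/wind0.png

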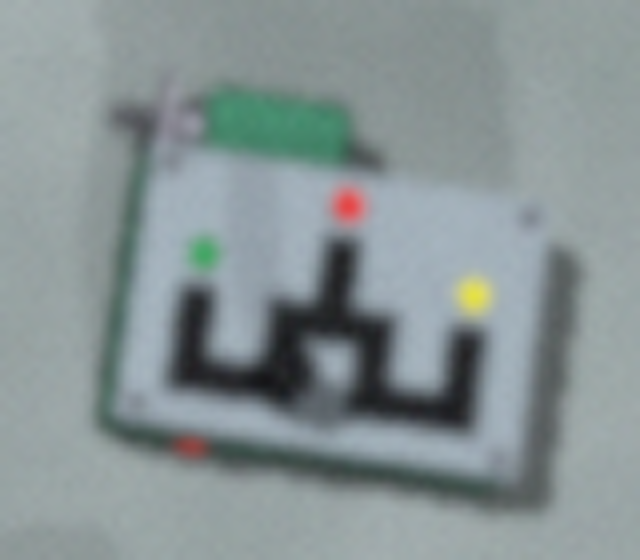

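The gate crop shows green (203,253), red (348,206) and yellow (473,295). The knob is a dark blur around (315,390).

```bash
cat >> h.py <<'E'
def fit(src,dst):
    a,b=np.array(src,float),np.array(dst,float); am,bm=a.mean(0),b.mean(0); a=a-am;b=b-bm
    th=np.arctan2((a[:,0]*b[:,1]-a[:,1]*b[:,0]).sum(),(a*b).sum()); Rm=np.array([[np.cos(th),-np.sin(th)],[np.sin(th),np.cos(th)]])
    return th,Rm,bm-Rm@am
E
python3 - <<'E'
from h import *
c=dict(np.load('/tmp/top0.npz')); P=cloud(c)
px=[(203,253),(348,206),(473,295)]
W=[world(c,(u+.5)/8-.5+290,(v+.5)/8-.5+150,.071)[:2]*1000 for u,v in px]; S=[(34,54),(62,0),(34,-54)]
th,Rm,t=fit(S,W); print('yaw',th,'org',t,'res',np.array(W)-(np.array(S)@Rm.T+t))
np.savez('/tmp/w.npz',th=th,R=Rm,t=t)
A=P[150:220,290:370].reshape(-1,3); m=A[:,2]>.085; print(np.c_[A[m]*1000,(A[m,:2]*1000-t)@Rm].round(0))
k=(315/8+290,392/8+150); print('knob from px z=.125',(world(c,*k,.125)[:2]*1000-t)@Rm)
for n,p in(('load',(14,-54)),('goal',(14,54)),('start',(-14,18))): print(n,Rm@p+t)
# side view knob
d=dict(np.load('/tmp/side0.npz')); Q=cloud(d)[150:185,280:310].reshape(-1,3); m=(Q[:,2]>.095)&(Q[:,0]<.6)&(abs(Q[:,1]+.24)<.08)
q=Q[m]; print('side knob',len(q),q.mean(0),q.min(0),q.max(0), (q[:,:2].mean(0)*1000-t)@Rm)
# stand
cups=np.array([(644.8,58.9),(600.7,115.9),(586.4,14.9),(542.9,73.2)]); print('stand c',cups.mean(0))
E
```

```text
yaw -0.18199758109931857 org [ 505.86440082 -253.31759641] res [[ 0.08610212  0.09673337]
 [-0.23972789 -0.11422928]
 [ 0.15362577  0.01749591]]
[[ 358.  -29. 1416. -186.  194.]
 [ 358.  -29. 1416. -186.  194.]
 [ 358.  -29. 1416. -186.  194.]
 [ 358.  -29. 1416. -186.  194.]
 [ 358.  -29. 1416. -186.  194.]
 [ 358.  -29. 1416. -186.  194.]
 [ 358.  -29. 1416. -186.  194.]
 [ 358.  -29. 1416. -186.  194.]
 [ 358.  -29. 1416. -186.  194.]
 [ 358.  -29. 1416. -186.  194.]
 [ 358.  -29. 1416. -186.  194.]
 [ 358.  -29. 1416. -186.  194.]
 [ 358.  -29. 1416. -186.  194.]
 [ 358.  -29. 1416. -186.  194.]
 [ 358.  -29. 1416. -186.  194.]
 [ 358.  -29. 1416. -186.  194.]
 [ 358.  -29. 1416. -186.  194.]
 [ 358.  -29. 1416. -186.  194.]
 [ 507. -224.  132.   -4.   29.]
 [ 507. -227.  134.   -4.   26.]
 [ 506. -230.  134.   -4.   23.]
 [ 504. -221.  133.   -8.   31.]
 [ 503. -224.  136.   -8.   29.]
 [ 503. -227.  136.   -7.   26.]
 [ 503. -230.  135.   -7.   23.]
 [ 503. -233.  136.   -6.   20.]
 [ 501. -219.  128.  -11.   33.]
 [ 500. -220.  136.  -11.   31.]
 [ 500. -223.  138.  -11.   29.
[... 1023 characters left out ...]
]
 [ 489. -224.  131.  -22.   26.]
 [ 488. -226.  135.  -22.   24.]
 [ 488. -229.  133.  -22.   20.]
 [ 488. -233.  132.  -21.   17.]
 [ 489. -222.  102.  -23.   28.]
 [ 488. -223.  112.  -23.   26.]
 [ 486. -225.  123.  -24.   24.]
 [ 486. -228.  122.  -24.   21.]
 [ 487. -232.  118.  -23.   18.]
 [ 358.  -29. 1416. -186.  194.]
 [ 358.  -29. 1416. -186.  194.]]
knob from px z=.125 [-21.96223493   8.72247446]
load [ 509.85947406 -308.95966135]
goal [ 529.40688249 -202.74337811]
start [ 495.35352477 -233.08095923]
side knob 71 [ 0.49483205 -0.22140895  0.11669826] [ 0.48665333 -0.23272491  0.09504195] [ 0.50916699 -0.21133089  0.13579281] [-16.62543118  29.38485184]
stand c [593.7    65.725]
```

```bash
cat >> h.py <<'E'
def go(x,y,z,head=None):
    """mm, deg: print tool-axis shift and turn to bring the TCP there, tool x heading `head`"""
    s=get_state(); r=R.from_quat(s['tcp_rot']).as_matrix(); h=np.degrees(np.arctan2(r[1,0],r[0,0]))
    sh=r.T@(np.array([x,y,z])-np.array(s['eef_pos'])*1000); tu=0 if head is None else -((head-h+180)%360-180)
    print('to',(round(x),round(y),round(z)),'shift',sh.round(1),'turn',round(tu,1),'| now',(np.array(s['eef_pos'])*1000).round(1),'head',h.round(1),'q6',s['qpos'][5].round(2),'F',np.round(s['contact_force'],1),'t',round(s['time'],1))
E
python3 - <<'E'
from h import *
go(550,150,231,169.6); go(496,-226,200,169.6)
E
```

```text
to (550, 150, 231) shift [-4.347e+02 -3.055e+02 -3.000e-01] turn -14.7 | now [285.8 610.9 230.2] head 154.9 q6 -0.15 F [ 0.1 -0.4  0.7] t 0.1
to (496, -226, 200) shift [-545.2 -668.9   31.3] turn -14.7 | now [285.8 610.9 230.2] head 154.9 q6 -0.15 F [ 0.1 -0.4  0.7] t 0.1
```

```bash
python3 -m crank '[[[-435,-305,0],-14.7,0],[[-435,-305,0],-14.7,0],[[-435,-305,0],-14.7,0],[[-435,-305,0],-14.7,0],[[-435,-305,0],-14.7,0],[[-435,-305,0],-14.7,0],[[-435,-305,0],-14.7,0],[[-435,-305,0],-14.7,0],[[-435,-305,0],-14.7,0],[[-435,-305,0],-14.7,0]]' 20; python3 -c "
from h import *
go(496,-226,200,169.6)"
```

```text
time: 1.15
eef_pos: [0.5357, 0.1759, 0.2312]
tcp_rot: [0.091, 0.996, 0.0, -0.0]
contact_force: [1.1, 0.7, 0.3]
opening: 0.997
finger_force: 0.0
to (496, -226, 200) shift [ -33.4 -402.5   31.1] turn 0.0 | now [535.7 175.9 231.2] head 169.6 q6 -1.25 F [1.1 0.7 0.3] t 1.1
```

```bash
python3 -m crank '[[[-33,-402,31],0,0],[[-33,-402,31],0,0],[[-33,-402,31],0,0],[[-33,-402,31],0,0],[[-33,-402,31],0,0],[[-33,-402,31],0,0],[[-33,-402,31],0,0],[[-33,-402,31],0,0],[[-33,-402,31],0,0],[[-33,-402,31],0,0]]'; python3 -c "
from h import *
go(496,-226,150,169.6)
c=cam('wrist');np.savez('/tmp/w1.npz',**c);cv2.imwrite('pics/w1.png',cv2.resize(c['frame'],(800,600)))"
```

```text
time: 2.15
eef_pos: [0.4947, -0.2245, 0.1998]
tcp_rot: [0.092, 0.996, 0.001, -0.0]
contact_force: [-0.1, 1.4, -0.8]
opening: 0.998
finger_force: 0.0
to (496, -226, 150) shift [-1.7 -1.3 49.8] turn -0.2 | now [ 494.7 -224.5  199.8] head 169.4 q6 -2.0 F [-0.1  1.4 -0.8] t 2.1
```

View pics/w1.png

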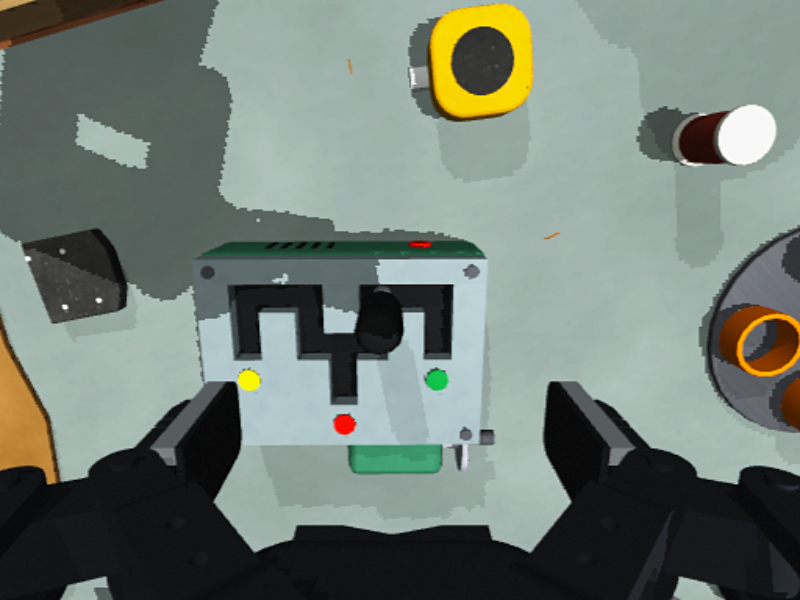

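The wrist view shows yellow (248,380), red (344,424), green (436,380) and the knob at about (380,315), between the open fingers.

```bash
python3 - <<'E'
from h import *
c=dict(np.load('/tmp/w1.npz')); P=cloud(c); k=.64
W=[world(c,u*k-.18,v*k-.18,.071)[:2]*1000 for u,v in((248.5,380),(344,424),(436.5,380))]
th,Rm,t=fit([(34,-54),(62,0),(34,54)],W); w=np.load('/tmp/w.npz'); print(th,t,'top',w['th'],w['t'])
A=P[175:235,220:265].reshape(-1,3); A=A[(A[:,2]>.09)&(A[:,2]<.15)&(A[:,0]>.47)&(A[:,0]<.53)]
T=A[A[:,2]>.13]; print(len(A),len(T),T.mean(0),A.min(0),A.max(0),(T[:,:2].mean(0)*1000-w['t'])@w['R'])
E
```

```text
-0.18348738141170362 [ 505.69327876 -255.95743525] top -0.18199758109931857 [ 505.86440082 -253.31759641]
1022 729 [ 0.49358279 -0.23071412  0.13521786] [ 0.48405286 -0.24184869  0.097259  ] [ 0.50464836 -0.22037523  0.13800237] [-16.16987022  20.00725613]
```

```bash
python3 -c "
from h import *
go(495.5,-228.5,95,169.6)"; python3 -m crank '[[[-1,-4,50],0,0],[[-1,-4,104],0,0],[[-1,-4,104],0,0],[[-1,-4,104],0,0],[[-1,-4,104],0,0],[[-1,-4,104],0,255],[[-1,-4,104],0,255],[[-1,-4,104],0,255],[[-1,-4,104],0,255],[[-1,-4,104],0,255]]' 20;  python3 -m crank '[[[0,0,0],0,255],[[0,0,0],0,255],[[0,0,0],0,255]]'; python3 - <<'E'
from h import *
go(495.5,-228.5,95,169.6)
w=np.load('/tmp/w.npz'); p=get_state()['eef_pos'][:2]*1000; print((p-w['t'])@w['R'])
E
```

```text
to (496, -228, 95) shift [ -1.6  -5.2 104.9] turn -0.0 | now [ 494.9 -223.3  199.9] head 169.6 q6 -2.0 F [ 0.2  0.7 -0.3] t 2.2
time: 3.2
eef_pos: [0.4958, -0.2281, 0.097]
tcp_rot: [0.091, 0.996, -0.0, 0.0]
contact_force: [0.6, -1.8, 2.0]
opening: 0.246
finger_force: 20.5
time: 3.5
eef_pos: [0.4958, -0.2281, 0.097]
tcp_rot: [0.09, 0.996, -0.0, 0.0]
contact_force: [-0.2, -0.3, 5.2]
opening: 0.248
finger_force: 20.6
to (496, -228, 95) shift [ 0.3 -0.4  2. ] turn 0.0 | now [ 495.8 -228.1   97. ] head 169.6 q6 -2.01 F [-0.2 -0.3  5.2] t 3.5
[-14.4371573   22.97348755]
```

```bash
python3 -m crank '[[[0,-3,0],0,255],[[0,-6,0],0,255],[[0,-6,0],0,255]]'; python3 -m crank '[[[-7,0,0],0,255],[[-14,0,0],0,255],[[-14,0,0],0,255]]';python3 -m crank '[[[-7,0,0],0,255],[[-14,0,0],0,255],[[-14,0,0],0,255],[[-14,0,0],0,255]]'
```

```text
time: 3.8
eef_pos: [0.4948, -0.2337, 0.097]
tcp_rot: [0.091, 0.996, 0.0, 0.0]
contact_force: [-1.0, 0.4, 5.5]
opening: 0.249
finger_force: 20.7
time: 4.1
eef_pos: [0.5092, -0.2364, 0.097]
tcp_rot: [0.091, 0.996, -0.0, 0.001]
contact_force: [0.7, 0.8, 5.3]
opening: 0.249
finger_force: 20.7
time: 4.5
eef_pos: [0.5227, -0.2389, 0.097]
tcp_rot: [0.091, 0.996, -0.0, 0.001]
contact_force: [2.1, -0.0, 4.5]
opening: 0.251
finger_force: 20.7
```

```bash
python3 -m crank '[[[0,-8,0],0,255],[[0,-16,0],0,255],[[0,-24,0],0,255],[[0,-32,0],0,255],[[0,-36,0],0,255],[[0,-36,0],0,255],[[0,-36,0],0,255]]'; python3 -m crank '[[[7,0,0],0,255],[[14,0,0],0,255],[[14,0,0],0,255],[[14,0,0],0,255]]';python3 -m crank '[[[7,0,0],0,255],[[14,0,0],0,255],[[14,0,0],0,255],[[14,0,0],0,255]]'
```

```text
time: 5.2
eef_pos: [0.516, -0.2747, 0.097]
tcp_rot: [0.091, 0.996, -0.001, 0.001]
contact_force: [0.6, -0.0, 4.8]
opening: 0.247
finger_force: 20.7
time: 5.6
eef_pos: [0.5011, -0.2718, 0.097]
tcp_rot: [0.09, 0.996, -0.001, -0.0]
contact_force: [-0.8, -0.9, 7.7]
opening: 0.253
finger_force: 20.8
time: 6.0
eef_pos: [0.4873, -0.2692, 0.097]
tcp_rot: [0.09, 0.996, -0.001, -0.0]
contact_force: [-1.1, -0.8, 6.4]
opening: 0.246
finger_force: 20.8
```

```bash
python3 -m crank '[[[0,-8,0],0,255],[[0,-16,0],0,255],[[0,-24,0],0,255],[[0,-32,0],0,255],[[0,-36,0],0,255],[[0,-36,0],0,255],[[0,-36,0],0,255]]'; python3 -m crank '[[[-7,0,0],0,255],[[-14,0,0],0,255],[[-14,0,0],0,255],[[-14,0,0],0,255]]';python3 -m crank '[[[-7,0,0],0,255],[[-15,0,0],0,255],[[-15,0,0],0,255],[[-15,0,0],0,255]]'; python3 - <<'E'
from h import *
go(510,-309,97,169.6)
w=np.load('/tmp/w.npz'); p=get_state()['eef_pos'][:2]*1000; print((p-w['t'])@w['R'])
E
```

```text
time: 6.7
eef_pos: [0.4809, -0.3046, 0.0969]
tcp_rot: [0.09, 0.996, -0.0, -0.0]
contact_force: [-1.2, -0.7, 8.0]
opening: 0.25
finger_force: 20.9
time: 7.1
eef_pos: [0.4951, -0.3072, 0.097]
tcp_rot: [0.09, 0.996, -0.001, 0.0]
contact_force: [-0.5, -1.0, 5.8]
opening: 0.249
finger_force: 20.8
time: 7.5
eef_pos: [0.51, -0.3099, 0.097]
tcp_rot: [0.09, 0.996, -0.001, 0.001]
contact_force: [1.1, -1.6, 6.5]
opening: 0.25
finger_force: 20.8
to (510, -309, 97) shift [ 0.1  0.9 -0. ] turn 0.0 | now [ 510.  -309.9   97. ] head 169.6 q6 -2.11 F [ 1.1 -1.6  6.5] t 7.5
[ 14.29538108 -54.90156478]
```

```bash
python3 -m crank '[[[-2,0,0],0,255],[[-2,0,0],0,255],[[-2,0,0],0,0],[[-2,0,0],0,0],[[-2,0,0],0,0],[[-2,0,0],0,0],[[-2,0,0],0,0],[[-2,0,-50],0,0],[[-2,0,-100],0,0],[[-2,0,-130],0,0]]'; python3 - <<'E'
from h import *
go(543,73,230,172)
c=cam('wrist');np.savez('/tmp/w2.npz',**c);cv2.imwrite('pics/w2.png',cv2.resize(c['frame'],(800,600)))
P=cloud(c).reshape(-1,3); T=P[(P[:,2]>.132)&(P[:,2]<.14)&(np.hypot(P[:,0]-.51,P[:,1]+.31)<.03)]; w=np.load('/tmp/w.npz')
print(len(T),T.mean(0),(T[:,:2].mean(0)*1000-w['t'])@w['R'])
E
```

```text
time: 8.5
eef_pos: [0.513, -0.3109, 0.2308]
tcp_rot: [0.09, 0.996, -0.002, 0.002]
contact_force: [0.2, -1.3, 0.2]
opening: 1.0
finger_force: 0.0
to (543, 73, 230) shift [ 39.6 383.   -0.5] turn -2.4 | now [ 513.  -310.9  230.8] head 169.6 q6 -2.1 F [ 0.2 -1.3  0.2] t 8.5
518 [ 0.50986294 -0.31053764  0.13563511] [ 14.2890109  -55.55128683]
```

View pics/w2.png

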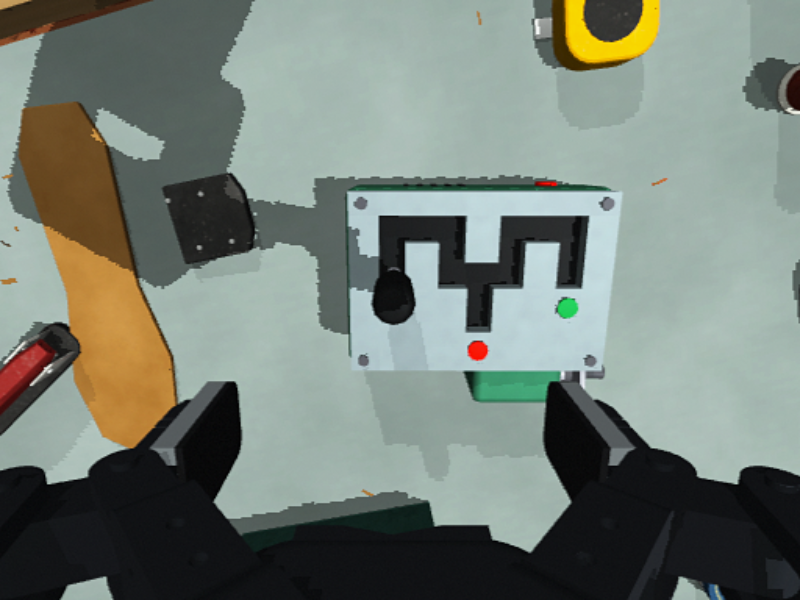

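The knob is at (393,297), hiding the yellow dot at the end of the load slot, which matches the depth estimate of (14,-55). Next is the stand.

```bash
python3 -m crank '[[[40,383,20],-2.4,0],[[40,383,20],-2.4,0],[[40,383,20],-2.4,0],[[40,383,20],-2.4,0],[[40,383,20],-2.4,0],[[40,383,20],-2.4,0],[[40,383,20],-2.4,0],[[40,383,20],-2.4,0],[[40,383,20],-2.4,0],[[40,383,20],-2.4,0]]'; python3 - <<'E'
from h import *
c=cam('wrist');np.savez('/tmp/w3.npz',**c);cv2.imwrite('pics/w3.png',cv2.resize(c['frame'],(800,600)))
P=cloud(c); 
for n,x,y,zl,zh in(('old',543,73,50,64),('back',645,59,23,30),('left',601,116,23,30),('right',586,15,23,30),('b',452,195,44,58),('c',465,109,44,58),('d',449,-15,44,58)):
    A=P.reshape(-1,3)*1000; A=A[(A[:,2]>zl)&(A[:,2]<zh)&(np.hypot(A[:,0]-x,A[:,1]-y)<29)]
    if len(A)>5: q=cv2.minEnclosingCircle(A[:,:2].astype(np.float32)); print(n,len(A),A.mean(0).round(1),np.round(q,1) if 0 else q)
go(543,73,30,172)
E
```

```text
time: 9.55
eef_pos: [0.5413, 0.0746, 0.2059]
tcp_rot: [0.069, 0.998, -0.0, -0.0]
contact_force: [-0.0, -0.6, -0.5]
opening: 1.002
finger_force: 0.0
old 921 [541.2  70.   56.4] ((541.7325439453125, 69.8653335571289), 16.03917121887207)
back 453 [641.4  55.5  25.9] ((641.8943481445312, 55.75405502319336), 22.55137825012207)
left 473 [598.6 113.   25.9] ((598.9769897460938, 112.88699340820312), 22.427927017211914)
right 485 [584.4  12.3  26. ] ((584.8259887695312, 12.14224910736084), 22.62560272216797)
b 1182 [450.7 191.3  50.2] ((450.682373046875, 191.5779266357422), 16.09206199645996)
c 1071 [463.5 105.2  50.4] ((463.6973876953125, 105.27326965332031), 15.939620018005371)
d 1104 [446.5 -17.8  50.5] ((446.5804138183594, -18.423389434814453), 16.22702407836914)
to (543, 73, 30) shift [ -1.7  -0.4 176. ] turn 0.0 | now [541.5  73.7 206. ] head 172.0 q6 -1.48 F [ 0.4 -0.1 -0.1] t 9.6
```

View pics/w3.png

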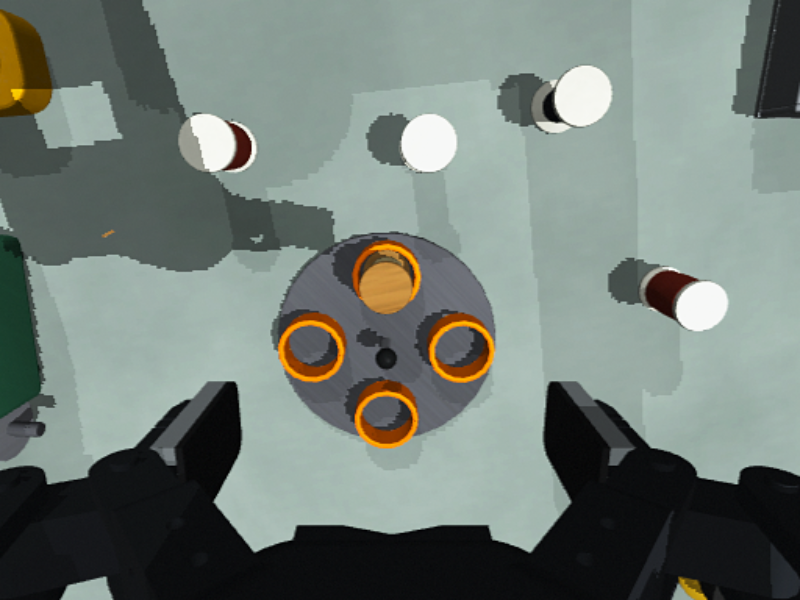

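The wrist view shows the old spool top at (387,283) in the front cup, empty cups at (312,350), (461,350) and (387,418), and the pin at (386,357). The fingers straddle the line clear of the neighbours.

```bash
python3 -m crank '[[[0,-3,50],0,0],[[0,-3,100],0,0],[[0,-3,140],0,0],[[0,-3,177],0,0],[[0,-3,177],0,0],[[0,-3,177],0,0],[[0,-3,177],0,255],[[0,-3,177],0,255],[[0,-3,177],0,255],[[0,-3,177],0,255]]' 25;  python3 -m crank '[[[0,0,0],0,255],[[0,0,0],0,255],[[0,0,0],0,255]]'
```

```text
time: 10.6
eef_pos: [0.5422, 0.071, 0.0309]
tcp_rot: [0.07, 0.998, 0.0, 0.001]
contact_force: [0.1, 0.6, 1.2]
opening: 0.363
finger_force: 24.7
time: 10.9
eef_pos: [0.5423, 0.071, 0.0309]
tcp_rot: [0.069, 0.998, -0.0, 0.001]
contact_force: [-0.9, -0.5, 6.1]
opening: 0.362
finger_force: 24.9
```

```bash
python3 -m crank '[[[0,0,-20],0,255],[[0,0,-60],0,255],[[0,0,-110],0,255],[[0,0,-110],0,255],[[0,0,-110],0,255]]'; python3 - <<'E'
from h import *
c=cam('wrist');np.savez('/tmp/w4.npz',**c);cv2.imwrite('pics/w4.png',cv2.resize(c['frame'],(800,600)))
P=cloud(c); s=get_state(); T=R.from_quat(s['tcp_rot']).inv().apply((P-s['eef_pos']).reshape(-1,3)).reshape(P.shape)*1000
m=(abs(T[...,0])<25)&(abs(T[...,1])<18)&(T[...,2]>-45)&(T[...,2]<30); A=T[m]; print(len(A),A.min(0),A.max(0),np.median(A,0))
top=A[A[:,2]<A[:,2].min()+4]; print(len(top),top.mean(0),top.min(0),top.max(0))
go(432,376,140,172)
E
```

```text
time: 11.4
eef_pos: [0.5422, 0.071, 0.1411]
tcp_rot: [0.07, 0.998, 0.0, 0.002]
contact_force: [0.4, -0.2, -0.5]
opening: 0.367
finger_force: 25.1
8249 [-16.73181308 -17.99421688 -44.986956  ] [15.52060522 17.99503442 22.29182849] [  4.36310473   0.10208679 -27.26216314]
235 [  0.83245877   0.57602865 -42.40488557] [-10.56916354 -17.92436491 -44.986956  ] [ 11.04695413  17.97551963 -40.99721614]
to (432, 376, 140) shift [150.1 286.9  -0.8] turn 0.0 | now [540.8  71.1 139.2] head 172.0 q6 -1.49 F [-0.7  0.5 -0.9] t 11.4
```

View pics/w4.png

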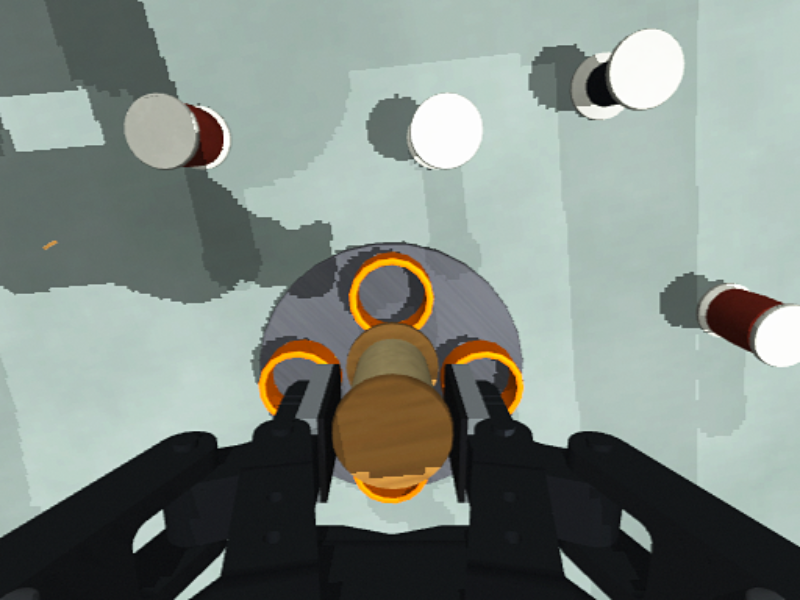

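The old spool is held upright: its top disc is at (392,430) and its foot at about (392,355). Now to the tray.

```bash
python3 -m crank '[[[20,40,0],0,255],[[40,80,0],0,255],[[60,120,0],0,255],[[80,160,0],0,255],[[100,200,0],0,255],[[120,240,0],0,255],[[140,270,0],0,255],[[150,287,0],0,255],[[150,287,0],0,255],[[150,287,0],0,255]]'; cat >> h.py <<'E'
def held(c):
    """top-disc centre of the held spool, in the tool frame as the wrist camera sees it, mm"""
    P=cloud(c); s=get_state(); T=R.from_quat(s['tcp_rot']).inv().apply((P-s['eef_pos']).reshape(-1,3))*1000
    m=(abs(T[:,0])<20)&(abs(T[:,1])<15.5)&(T[:,2]>-31)&(T[:,2]<-22); A=T[m]; return len(A),(A[:,:2].max(0)+A[:,:2].min(0))/2,A.mean(0)
E
python3 - <<'E'
from h import *
c=cam('top'); P=cloud(c).reshape(-1,3)*1000
A=P[(P[:,2]>27)&(P[:,2]<42)&(np.hypot(P[:,0]-434,P[:,1]-379)<110)]; print('top',cv2.minAreaRect(A[:,:2].astype(np.float32)))
c=cam('wrist');print(held(c))
P=cloud(c).reshape(-1,3)*1000
A=P[(P[:,2]>31)&(P[:,2]<38)&(np.hypot(P[:,0]-434,P[:,1]-379)<100)];print('wrist',len(A),A[:,:2].min(0),A[:,:2].max(0),cv2.minAreaRect(A[:,:2].astype(np.float32)))
go(432,376,55,172)
E
```

```text
time: 12.45
eef_pos: [0.4314, 0.3754, 0.1372]
tcp_rot: [0.069, 0.998, -0.001, -0.001]
contact_force: [1.0, -0.3, -0.5]
opening: 0.363
finger_force: 25.1
top ((434.0207214355469, 376.9244079589844), (100.58021545410156, 100.03887939453125), 81.96609497070312)
(4563, array([1.06516575, 0.00190895]), array([  1.84081641,   0.17396711, -24.99371451]))
wrist 2003 [376.02942734 320.66798563] [485.1757566  431.79289666] ((432.1286926269531, 375.5308837890625), (100.34809875488281, 99.68508911132812), 81.69436645507812)
to (432, 376, 55) shift [ 0.4  1.2 83.1] turn -0.0 | now [432.4 374.9 138.1] head 172.0 q6 -0.89 F [ 0.   0.4 -0.7] t 12.6
```

```bash
python3 -m crank '[[[0,1,40],0,255],[[0,1,80],0,255],[[0,1,101],0,255],[[0,1,101],0,255],[[0,1,101],0,255],[[0,1,101],0,0],[[0,1,101],0,0],[[0,1,101],0,0],[[0,1,101],0,0],[[0,1,40],0,0]]'; python3 -m crank '[[[0,0,-50],0,0],[[0,0,-100],0,0],[[0,0,-100],0,0],[[0,0,-100],0,0]]'; python3 - <<'E'
from h import *
c=cam('wrist'); P=cloud(c).reshape(-1,3)*1000
A=P[(P[:,2]>41)&(P[:,2]<62)&(np.hypot(P[:,0]-432,P[:,1]-376)<40)];print('old',len(A),A.mean(0) if len(A) else 0)
go(451,192,200,172)
E
```

```text
time: 13.55
eef_pos: [0.4275, 0.3739, 0.0813]
tcp_rot: [0.07, 0.998, -0.005, -0.007]
contact_force: [-0.2, 0.9, -0.8]
opening: 1.001
finger_force: 0.0
time: 13.95
eef_pos: [0.4335, 0.3777, 0.1907]
tcp_rot: [0.069, 0.998, 0.001, 0.002]
contact_force: [0.2, 0.3, -1.0]
opening: 1.0
finger_force: 0.0
old 995 [433.50276887 376.6782914   54.35361021]
to (451, 192, 200) shift [ -44.1 -180.6  -11.7] turn 0.0 | now [432.4 377.  188.4] head 172.0 q6 -0.89 F [-0.2  0.7 -1.5] t 14.0
```

```bash
cat >> h.py <<'E'
def find(c,x,y,zl,zh,r=29):
    A=cloud(c).reshape(-1,3)*1000; A=A[(A[:,2]>zl)&(A[:,2]<zh)&(np.hypot(A[:,0]-x,A[:,1]-y)<r)]
    q=cv2.minEnclosingCircle(A[:,:2].astype(np.float32)) if len(A)>3 else None; print(len(A),'circle',np.round(q[0],1),round(q[1],1),'mean',A.mean(0).round(1)); return np.array(q[0])
E
python3 -m crank '[[[-44,-181,0],0,0],[[-44,-181,0],0,0],[[-44,-181,10],0,0],[[-44,-181,30],0,0],[[-44,-181,30],0,0],[[-44,-181,30],0,0],[[-44,-181,30],0,0]]'; python3 - <<'E'
from h import *
c=cam('wrist'); p=find(c,451,192,44,58); go(*p,25,172)
E
```

```text
time: 14.7
eef_pos: [0.4508, 0.1923, 0.1578]
tcp_rot: [0.069, 0.998, 0.0, -0.001]
contact_force: [0.4, 0.6, -0.4]
opening: 1.001
finger_force: 0.0
1212 circle [450.6 192.2] 16.1 mean [450.1 192.1  50.4]
to (451, 192, 25) shift [  0.4  -0.5 133.3] turn 0.1 | now [451.1 192.6 158.3] head 172.1 q6 -1.24 F [-0.1  0.2 -0.2] t 14.8
```

```bash
python3 -m crank '[[[0,-0.5,45],0,0],[[0,-0.5,90],0,0],[[0,-0.5,133],0,0],[[0,-0.5,133],0,0],[[0,-0.5,133],0,0],[[0,-0.5,133],0,255],[[0,-0.5,133],0,255],[[0,-0.5,133],0,255],[[0,-0.5,133],0,255],[[0,-0.5,133],0,255]]' 25;  python3 -m crank '[[[0,0,0],0,255],[[0,0,0],0,255],[[0,0,-20],0,255],[[0,0,-60],0,255],[[0,0,-100],0,255],[[0,0,-100],0,255],[[0,0,-100],0,255]]'; python3 - <<'E'
from h import *
go(642,56,130,172); print(held(cam('wrist')))
E
```

```text
time: 15.75
eef_pos: [0.4522, 0.1914, 0.027]
tcp_rot: [0.07, 0.998, 0.0, 0.001]
contact_force: [-1.8, -0.0, 4.6]
opening: 0.361
finger_force: 24.5
time: 16.45
eef_pos: [0.4516, 0.1912, 0.1265]
tcp_rot: [0.07, 0.998, 0.0, 0.001]
contact_force: [-0.3, -0.2, -1.1]
opening: 0.366
finger_force: 25.1
to (642, 56, 130) shift [-207.3 -107.5   -3.1] turn 0.0 | now [451.6 191.2 126.5] head 172.0 q6 -1.24 F [-0.3 -0.2 -1.1] t 16.4
(4498, array([ 0.62230384, -0.02674684]), array([  1.54404097,  -0.28106665, -25.01481077]))
```

```bash
python3 -m crank '[[[-40,-20,-4],0,255],[[-80,-40,-8],0,255],[[-120,-60,-12],0,255],[[-160,-80,-12],0,255],[[-190,-100,-12],0,255],[[-207,-107.5,-12],0,255],[[-207,-107.5,-12],0,255],[[-207,-107.5,-12],0,255]]'; cat >> h.py <<'E'
def over(x,y,z,head,dest='cup'):
    """held spool over a cup near (x,y): tool shift that brings the held axis over the cup, as the wrist camera sees both"""
    c=cam('wrist'); n,mid,mean=held(c); p=find(c,x,y,22.5,30,26); s=get_state(); r=R.from_quat(s['tcp_rot']).as_matrix()
    print('held',n,mid.round(1),mean.round(1)); e=r.T@np.array([*(p/1000-s['eef_pos'][:2]),0])*1000
    print('cup in tool',e.round(1),'shift held->cup',(e[:2]-mid).round(1)); go(*p,z,head)
E
python3 - <<'E'
from h import *
over(642,56,31,172)
E
```

```text
time: 17.3
eef_pos: [0.6395, 0.056, 0.1347]
tcp_rot: [0.07, 0.998, 0.0, -0.002]
contact_force: [-0.0, -0.4, 0.1]
opening: 0.365
finger_force: 25.1
551 circle [642.3  55.7] 22.3 mean [633.9  57.   26. ]
held 4117 [ 1.5 -0. ] [  1.9   0.1 -23.1]
cup in tool [-3.1 -0.3 -0. ] shift held->cup [-4.5 -0.3]
to (642, 56, 31) shift [ -3.5  -0.3 104.2] turn 0.0 | now [639.4  56.5 135.2] head 172.0 q6 -1.5 F [-0.3 -0.   0.4] t 17.4
```

```bash
python3 -m crank '[[[0,0,20],0,255],[[0,0,20],0,255],[[0,0,20],0,255],[[0,0,20],0,255]]'; python3 - <<'E'
from h import *
over(642,56,31,172)
E
```

```text
time: 17.75
eef_pos: [0.641, 0.0565, 0.118]
tcp_rot: [0.069, 0.998, 0.0, 0.0]
contact_force: [0.1, -0.3, -0.8]
opening: 0.365
finger_force: 25.1
606 circle [642.3  55.7] 22.4 mean [633.2  56.7  26.1]
held 4284 [2.1 0. ] [  2.6   0.3 -23.2]
cup in tool [-1.1 -0.5  0. ] shift held->cup [-3.2 -0.5]
to (642, 56, 31) shift [-1.  -0.5 87.3] turn 0.1 | now [641.3  56.4 118.3] head 172.1 q6 -1.5 F [-0.2 -0.2 -0.9] t 17.8
```

```bash
python3 -m crank '[[[-3,-0.5,30],0,255],[[-3,-0.5,58],0,255],[[-3,-0.5,58],0,255],[[-3,-0.5,66],0,255],[[-3,-0.5,74],0,255],[[-3,-0.5,74],0,255]]'; python3 -c "
from h import *
go(644,56,34,172)"
```

```text
time: 18.4
eef_pos: [0.644, 0.0551, 0.0434]
tcp_rot: [0.07, 0.998, -0.0, -0.0]
contact_force: [-0.0, 0.3, -0.4]
opening: 0.363
finger_force: 25.1
to (644, 56, 34) shift [0.1 0.9 9.4] turn 0.0 | now [644.   55.1  43.4] head 172.0 q6 -1.5 F [-0.   0.3 -0.4] t 18.4
```

Entered the cup without force; going down, releasing and lifting.

```bash
python3 -m crank '[[[0,0,5],0,255],[[0,0,9],0,255],[[0,0,9],0,255],[[0,0,9],0,0],[[0,0,9],0,0],[[0,0,9],0,0],[[0,0,9],0,0],[[0,0,-40],0,0],[[0,0,-90],0,0],[[0,0,-130],0,0]]'; python3 -m crank '[[[0,0,0],0,0],[[0,0,0],0,0]]'; python3 - <<'E'
from h import *
c=cam('wrist'); find(c,642,56,48,64,20); go(580,258,180,82)
E
```

```text
time: 19.4
eef_pos: [0.6446, 0.055, 0.1763]
tcp_rot: [0.07, 0.998, -0.0, 0.001]
contact_force: [0.5, 0.1, 0.7]
opening: 1.003
finger_force: 0.0
time: 19.6
eef_pos: [0.6448, 0.055, 0.1752]
tcp_rot: [0.07, 0.998, -0.0, 0.002]
contact_force: [0.1, -0.0, -0.8]
opening: 0.999
finger_force: 0.0
1136 circle [641.9  55. ] 16.0 mean [641.4  55.1  56.4]
to (580, 258, 180) shift [ 91.1 192.1  -7. ] turn 90.0 | now [643.5  55.1 172.9] head 172.0 q6 -1.5 F [-0.4 -0.  -0.9] t 19.6
```

```bash
python3 -m crank '[[[91,192,0],90,0],[[91,192,0],90,0],[[91,192,0],90,0],[[91,192,0],90,0],[[91,192,0],90,0],[[91,192,0],90,0],[[91,192,0],90,0],[[91,192,0],90,0],[[91,192,0],90,0],[[91,192,0],90,0]]';  python3 -c "
from h import *
go(580,258,150,82)"
```

```text
time: 20.65
eef_pos: [0.5789, 0.2574, 0.17]
tcp_rot: [0.726, 0.687, -0.002, -0.001]
contact_force: [0.4, 0.4, 0.3]
opening: 0.993
finger_force: 0.0
to (580, 258, 150) shift [ 0.7  1.2 20. ] turn 4.9 | now [578.9 257.4 170. ] head 86.9 q6 0.31 F [0.4 0.4 0.3] t 20.6
```

```bash
python3 -m crank '[[[0,0,10],4.5,0],[[0,0,10],4.5,0],[[0,0,10],4.5,0],[[0,0,10],4.5,0]]';  python3 - <<'E'
from h import *
c=cam('wrist'); p=find(c,580,258,44,58); go(*p,25,82)
for x,y in((642,56),(599,113),(585,12),(542,70)): find(c,x,y,22.5,30,26)
E
```

```text
time: 21.05
eef_pos: [0.5802, 0.2577, 0.1626]
tcp_rot: [0.75, 0.661, -0.001, -0.0]
contact_force: [0.7, -0.1, -0.2]
opening: 0.999
finger_force: 0.0
1184 circle [580.4 259.1] 16.1 mean [580.3 259.6  50.5]
to (580, 259, 25) shift [ 1.40e+00 -1.00e-01  1.38e+02] turn 0.8 | now [580.4 257.8 163. ] head 82.8 q6 0.38 F [-0.4 -0.   0.5] t 21.1
84 circle [643.   76.8] 9.3 mean [643.6  77.1  25.5]
497 circle [599.  114.2] 22.4 mean [599.2 118.8  25.8]Traceback (most recent call last):
  File "<stdin>", line 3, in <module>
  File "h.py", line 34, in find
    q=cv2.minEnclosingCircle(A[:,:2].astype(np.float32)) if len(A)>3 else None; print(len(A),'circle',np.round(q[0],1),round(q[1],1),'mean',A.mean(0).round(1)); return np.array(q[0])
                                                                                                               ~^^^
TypeError: 'NoneType' object is not subscriptable
```

```bash
python3 -m crank '[[[1,0,45],0.8,0],[[1,0,90],0.8,0],[[1,0,136],0.8,0],[[1,0,136],0.8,0],[[1,0,136],0.8,0],[[1,0,136],0.8,255],[[1,0,136],0.8,255],[[1,0,136],0.8,255],[[1,0,136],0.8,255],[[1,0,136],0.8,255]]' 25;  python3 -m crank '[[[0,0,0],0,255],[[0,0,0],0,255],[[0,0,-20],0,255],[[0,0,-60],0,255],[[0,0,-100],0,255],[[0,0,-100],0,255],[[0,0,-100],0,255]]'; python3 - <<'E'
from h import *
go(599,114,120,82); print(held(cam('wrist')))
E
```

```text
time: 22.1
eef_pos: [0.5819, 0.2592, 0.0294]
tcp_rot: [0.755, 0.655, 0.001, 0.001]
contact_force: [-0.9, -0.3, 5.9]
opening: 0.361
finger_force: 24.8
time: 22.8
eef_pos: [0.5813, 0.259, 0.1289]
tcp_rot: [0.755, 0.655, 0.001, 0.001]
contact_force: [-0.9, 0.1, -1.0]
opening: 0.365
finger_force: 25.0
to (599, 114, 120) shift [-141.1   37.9    8.8] turn -0.1 | now [581.3 259.  128.9] head 81.9 q6 0.4 F [-0.9  0.1 -1. ] t 22.8
(4120, array([ 0.55940926, -0.00169525]), array([  1.2033314 ,   0.32632782, -23.21705296]))
```

```bash
python3 -m crank '[[[-40,10,4],0,255],[[-80,20,8],0,255],[[-120,30,8],0,255],[[-141,38,8],0,255],[[-141,38,8],0,255],[[-141,38,8],0,255],[[-141,38,8],0,255],[[-141,38,8],0,255]]'; python3 - <<'E'
from h import *
over(599,114,35,82)
E
```

```text
time: 23.65
eef_pos: [0.5979, 0.1151, 0.1188]
tcp_rot: [0.755, 0.656, -0.0, -0.0]
contact_force: [0.4, -0.6, 0.5]
opening: 0.36
finger_force: 25.0
624 circle [599.3 113.8] 22.4 mean [601.3 122.3  26.2]
held 279 [1.1 0.2] [  2.1   8.1 -25. ]
cup in tool [-1.   1.4 -0. ] shift held->cup [-2.1  1.2]
to (599, 114, 35) shift [-1.   1.5 83.9] turn 0.0 | now [598.  115.  118.9] head 82.0 q6 0.16 F [-0.2  0.6  0.3] t 23.7
```

```bash
python3 - <<'E'
from h import *
c=cam('wrist');print(held(c));cv2.imwrite('pics/w5.png',cv2.resize(c['frame'],(800,600)))
P=cloud(c); s=get_state(); T=R.from_quat(s['tcp_rot']).inv().apply((P-s['eef_pos']).reshape(-1,3)).reshape(P.shape)*1000
print(T[275,200:310:10].round(0), c['range_z'][275,200:310:10])
E
```

```text
(273, array([0.93220984, 0.07221801]), array([  1.84040056,   8.54292232, -24.97995216]))
[[  8. -19. -39.]
 [  4. -17. -30.]
 [ -1. -14. -22.]
 [ -2. -10. -20.]
 [ -1.  -6. -22.]
 [ -2.  -2. -21.]
 [ -1.   3. -22.]
 [ -2.   7. -21.]
 [ -2.  11. -21.]
 [  3.  14. -28.]
 [  8.  16. -39.]] [0.11530162 0.12481932 0.13412389 0.13585311 0.13454813 0.13556452
 0.13457486 0.13556066 0.13521071 0.12684177 0.11537804]
```

View pics/w5.png

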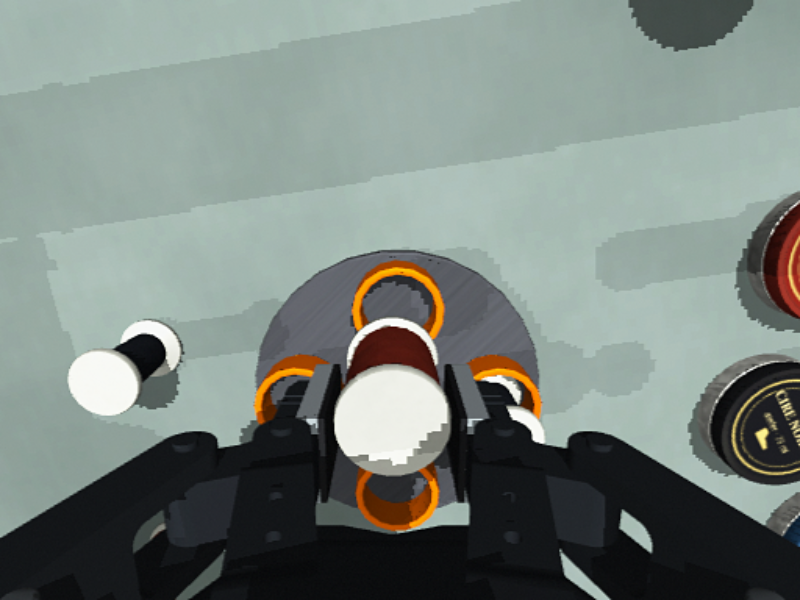

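The red spool is upright in the grip at (392,410), the left cup is visible at (398,305), and nothing slipped. My height window was just too narrow.

```bash
sed -i 's/T\[:,2\]>-31)&(T\[:,2\]<-22/T[:,2]>-29)\&(T[:,2]<-17/' h.py; python3 - <<'E'
from h import *
over(599,114,35,82)
E
```

```text
629 circle [599.3 113.7] 22.4 mean [601.4 122.2  26.2]
held 4386 [ 0.5 -0. ] [  1.4  -0.4 -21. ]
cup in tool [-0.9  1.3 -0. ] shift held->cup [-1.4  1.3]
to (599, 114, 35) shift [-0.9  1.3 84.2] turn -0.0 | now [598.2 114.8 119.2] head 82.0 q6 0.16 F [-0.6 -0.4 -0. ] t 23.8
```

```bash
python3 -m crank '[[[-1.4,1.3,30],0,255],[[-1.4,1.3,57],0,255],[[-1.4,1.3,57],0,255],[[-1.4,1.3,66],0,255],[[-1.4,1.3,74],0,255],[[-1.4,1.3,74],0,255]]'; python3 -c "
from h import *
go(599,114,35,82)"
```

```text
time: 24.4
eef_pos: [0.5994, 0.1124, 0.0451]
tcp_rot: [0.755, 0.656, -0.0, -0.0]
contact_force: [0.4, -0.3, -0.9]
opening: 0.36
finger_force: 25.0
to (599, 114, 35) shift [ 1.5 -0.6 10.1] turn -0.1 | now [599.4 112.4  45.1] head 81.9 q6 0.16 F [ 0.4 -0.3 -0.9] t 24.4
```

```bash
python3 -m crank '[[[0,0,5],0,255],[[0,0,9],0,255],[[0,0,9],0,255],[[0,0,9],0,0],[[0,0,9],0,0],[[0,0,9],0,0],[[0,0,9],0,0],[[0,0,-40],0,0],[[0,0,-90],0,0],[[0,0,-120],0,0]]'; python3 -m crank '[[[0,0,0],0,0],[[0,0,0],0,0]]'; python3 - <<'E'
from h import *
c=cam('wrist'); find(c,599,113,48,64,20); go(447,-18,165,82)
E
```

```text
time: 25.4
eef_pos: [0.6012, 0.1124, 0.1698]
tcp_rot: [0.755, 0.656, 0.002, 0.002]
contact_force: [0.2, -0.3, 0.9]
opening: 1.003
finger_force: 0.0
time: 25.6
eef_pos: [0.5999, 0.1123, 0.1663]
tcp_rot: [0.755, 0.655, 0.001, 0.001]
contact_force: [-0.1, -0.5, -0.8]
opening: 1.0
finger_force: 0.0
1205 circle [597.7 112.2] 16.2 mean [597.9 112.8  56.5]
to (447, -18, 165) shift [-150.4 -132.    -0.4] turn -0.1 | now [598.8 112.3 164.4] head 81.9 q6 0.16 F [ 0.2  0.  -0.4] t 25.6
```

```bash
python3 -m crank '[[[-150,-132,0],0,0],[[-150,-132,0],0,0],[[-150,-132,0],0,0],[[-150,-132,0],0,0],[[-150,-132,0],0,0],[[-150,-132,0],0,0],[[-150,-132,0],0,0],[[-150,-132,0],0,0]]'; python3 - <<'E'
from h import *
c=cam('wrist'); p=find(c,447,-18,44,58); go(*p,28,82)
E
```

```text
time: 26.45
eef_pos: [0.4484, -0.0171, 0.165]
tcp_rot: [0.755, 0.656, -0.0, -0.0]
contact_force: [1.0, 0.7, -0.7]
opening: 1.001
finger_force: 0.0
1161 circle [446.1 -17.9] 16.1 mean [446.4 -17.5  50.5]
to (446, -18, 28) shift [ -1.3  -2.1 137.1] turn -0.0 | now [448.4 -17.  165.1] head 82.0 q6 -0.13 F [-0.3 -0.1  0.4] t 26.5
```

```bash
python3 -m crank '[[[-1,-2,45],0,0],[[-1,-2,90],0,0],[[-1,-2,137],0,0],[[-1,-2,137],0,0],[[-1,-2,137],0,0],[[-1,-2,137],0,255],[[-1,-2,137],0,255],[[-1,-2,137],0,255],[[-1,-2,137],0,255],[[-1,-2,137],0,255]]' 25;  python3 -m crank '[[[0,0,0],0,255],[[0,0,0],0,255],[[0,0,-20],0,255],[[0,0,-60],0,255],[[0,0,-100],0,255],[[0,0,-100],0,255],[[0,0,-100],0,255]]'; python3 - <<'E'
from h import *
go(585,12,120,82); print(held(cam('wrist')))
E
```

```text
time: 27.5
eef_pos: [0.4469, -0.0187, 0.0301]
tcp_rot: [0.755, 0.655, 0.001, 0.001]
contact_force: [-1.0, 0.3, 5.4]
opening: 0.361
finger_force: 24.9
time: 28.2
eef_pos: [0.4462, -0.0185, 0.1295]
tcp_rot: [0.755, 0.655, 0.001, 0.001]
contact_force: [-0.5, -0.8, -0.4]
opening: 0.362
finger_force: 25.1
to (585, 12, 120) shift [ 49.7 133.1   9.9] turn -0.1 | now [446.2 -18.5 129.5] head 81.9 q6 -0.13 F [-0.5 -0.8 -0.4] t 28.2
(4401, array([ 0.76302471, -0.00491999]), array([  1.69369516,   0.3826291 , -22.01878115]))
```

```bash
python3 -m crank '[[[12,40,0],0,255],[[24,80,4],0,255],[[40,110,8],0,255],[[50,133,9],0,255],[[50,133,9],0,255],[[50,133,9],0,255],[[50,133,9],0,255],[[50,133,9],0,255]]'; python3 - <<'E'
from h import *
over(585,12,36,82)
E
```

```text
time: 29.05
eef_pos: [0.5831, 0.0123, 0.1187]
tcp_rot: [0.755, 0.655, -0.001, -0.001]
contact_force: [-0.7, -0.6, -0.3]
opening: 0.363
finger_force: 25.1
638 circle [584.8  13.1] 22.4 mean [586.9  21.   26.2]
held 4330 [1. 0.] [  1.9  -0.5 -20.2]
cup in tool [ 1.   1.3 -0. ] shift held->cup [0.  1.2]
to (585, 13, 36) shift [ 1.   1.3 83.1] turn -0.1 | now [583.4  12.2 119.1] head 81.9 q6 -0.01 F [ 0.  -0.6 -1.1] t 29.1
```

```bash
python3 -m crank '[[[0,1.2,30],0,255],[[0,1.2,56],0,255],[[0,1.2,56],0,255],[[0,1.2,65],0,255],[[0,1.2,73],0,255],[[0,1.2,73],0,255]]'; python3 -c "
from h import *
go(585,13,36,82)"
```

```text
time: 29.7
eef_pos: [0.5853, 0.0122, 0.0461]
tcp_rot: [0.755, 0.655, -0.0, -0.0]
contact_force: [0.2, -0.5, -0.2]
opening: 0.365
finger_force: 25.1
to (585, 13, 36) shift [ 0.7 -0.4 10.1] turn -0.1 | now [585.3  12.2  46.1] head 81.9 q6 -0.01 F [ 0.2 -0.5 -0.2] t 29.7
```

```bash
python3 -m crank '[[[0,0,5],0,255],[[0,0,9],0,255],[[0,0,9],0,255],[[0,0,9],0,0],[[0,0,9],0,0],[[0,0,9],0,0],[[0,0,9],0,0],[[0,0,-40],0,0],[[0,0,-90],0,0],[[0,0,-120],0,0]]'; python3 -m crank '[[[0,0,0],0,0],[[0,0,0],0,0]]'; python3 - <<'E'
from h import *
c=cam('wrist'); find(c,585,13,48,64,20); go(463.6,105.3,165,172)
E
```

```text
time: 30.7
eef_pos: [0.5872, 0.0121, 0.1707]
tcp_rot: [0.755, 0.655, 0.002, 0.002]
contact_force: [0.5, -0.7, -0.5]
opening: 0.999
finger_force: 0.0
time: 30.9
eef_pos: [0.5858, 0.0122, 0.1672]
tcp_rot: [0.755, 0.655, 0.001, 0.001]
contact_force: [0.0, 0.2, -0.1]
opening: 1.004
finger_force: 0.0
1189 circle [584.5  12.9] 16.1 mean [584.5  13.5  56.5]
to (464, 105, 165) shift [  74.9 -133.1    0.6] turn -90.1 | now [584.8  12.4 165.4] head 81.9 q6 -0.01 F [-0.2  0.6  0.3] t 30.9
```

Last one: spool c, with the tool turned back to heading 172 for the front cup.

```bash
python3 -m crank '[[[75,-133,0],-90,0],[[75,-133,0],-90,0],[[75,-133,0],-90,0],[[75,-133,0],-90,0],[[75,-133,0],-90,0],[[75,-133,0],-90,0],[[75,-133,0],-90,0],[[75,-133,0],-90,0],[[75,-133,0],-90,0],[[75,-133,0],-90,0]]';python3 -m crank '[[[0,0,0],-5,0],[[0,0,0],-4,0],[[0,0,0],-4,0],[[0,0,0],-4,0]]';  python3 - <<'E'
from h import *
c=cam('wrist'); p=find(c,464,105,44,58); go(*p,28,172)
E
```

```text
time: 31.95
eef_pos: [0.4628, 0.1052, 0.1637]
tcp_rot: [0.103, 0.995, -0.0, -0.002]
contact_force: [0.0, 0.1, 0.2]
opening: 1.008
finger_force: 0.0
time: 32.35
eef_pos: [0.4639, 0.1052, 0.1654]
tcp_rot: [0.072, 0.997, -0.0, -0.001]
contact_force: [-0.2, 0.1, -0.7]
opening: 1.0
finger_force: 0.0
1158 circle [463.7 105.5] 16.2 mean [463.1 105.4  50.4]
to (464, 105, 28) shift [  0.2   0.2 137.7] turn -0.2 | now [464.  105.3 165.7] head 171.8 q6 -1.42 F [-0.3  0.4 -0.3] t 32.4
```

```bash
python3 -m crank '[[[0,0,45],0,0],[[0,0,90],0,0],[[0,0,137],0,0],[[0,0,137],0,0],[[0,0,137],0,0],[[0,0,137],0,255],[[0,0,137],0,255],[[0,0,137],0,255],[[0,0,137],0,255],[[0,0,137],0,255]]' 25;  python3 -m crank '[[[0,0,0],0,255],[[0,0,0],0,255],[[0,0,-20],0,255],[[0,0,-60],0,255],[[0,0,-100],0,255],[[0,0,-100],0,255],[[0,0,-100],0,255]]'; python3 - <<'E'
from h import *
go(543,70.3,120,172); print(held(cam('wrist')))
E
```

```text
time: 33.4
eef_pos: [0.4657, 0.1053, 0.0311]
tcp_rot: [0.071, 0.997, 0.0, 0.001]
contact_force: [-1.3, 1.0, 6.1]
opening: 0.361
finger_force: 24.4
time: 34.1
eef_pos: [0.465, 0.1053, 0.1306]
tcp_rot: [0.071, 0.997, 0.0, 0.001]
contact_force: [-0.1, 0.6, -0.7]
opening: 0.361
finger_force: 25.2
to (543, 70, 120) shift [-82.1 -23.6  10.8] turn -0.1 | now [465.  105.3 130.6] head 171.9 q6 -1.42 F [-0.1  0.6 -0.7] t 34.1
(4367, array([ 1.13149608e+00, -1.46540714e-04]), array([  1.92720727,   0.23960283, -20.92104167]))
```

```bash
python3 -m crank '[[[-30,-8,3],0,255],[[-60,-16,6],0,255],[[-82,-24,10],0,255],[[-82,-24,10],0,255],[[-82,-24,10],0,255],[[-82,-24,10],0,255],[[-82,-24,10],0,255]]'; python3 - <<'E'
from h import *
over(542,70,37,172)
E
```

```text
time: 34.85
eef_pos: [0.541, 0.0704, 0.1188]
tcp_rot: [0.071, 0.997, 0.0, -0.001]
contact_force: [-0.4, -0.0, 1.0]
opening: 0.367
finger_force: 25.2
598 circle [541.2  69.9] 22.3 mean [532.1  71.4  26. ]
held 4264 [ 2.4 -0. ] [  3.    0.4 -19.1]
cup in tool [-0.  -0.5 -0. ] shift held->cup [-2.4 -0.5]
to (541, 70, 37) shift [-0.1 -0.5 82.1] turn -0.1 | now [541.3  70.4 119.1] head 171.9 q6 -1.49 F [ 0.6  0.7 -0.1] t 34.9
```

```bash
python3 -m crank '[[[-2,-0.5,30],0,255],[[-2,-0.5,54],0,255],[[-2,-0.5,54],0,255],[[-2,-0.5,64],0,255],[[-2,-0.5,72],0,255],[[-2,-0.5,72],0,255]]'; python3 -c "
from h import *
go(543,70,37,172)"
```

```text
time: 35.5
eef_pos: [0.5437, 0.0692, 0.047]
tcp_rot: [0.071, 0.997, -0.0, -0.0]
contact_force: [-0.2, -0.3, -1.2]
opening: 0.365
finger_force: 25.2
to (543, 70, 37) shift [ 0.8  0.7 10. ] turn -0.1 | now [543.7  69.2  47. ] head 171.9 q6 -1.49 F [-0.2 -0.3 -1.2] t 35.5
```

```bash
python3 -m crank '[[[0,0,5],0,255],[[0,0,9],0,255],[[0,0,9],0,255],[[0,0,9],0,0],[[0,0,9],0,0],[[0,0,9],0,0],[[0,0,9],0,0],[[0,0,-40],0,0],[[0,0,-90],0,0],[[0,0,-150],0,0]]'; python3 -m crank '[[[0,0,-30],0,0],[[0,0,-30],0,0],[[0,0,-30],0,0]]'; python3 - <<'E'
from h import *
c=cam('wrist'); cv2.imwrite('pics/w6.png',cv2.resize(c['frame'],(800,600)))
for x,y in((642,56),(599,113),(585,12.6),(541.5,70)): find(c,x,y,48,64,20)
c=cam('top'); P=cloud(c).reshape(-1,3)*1000
A=P[(P[:,2]>27)&(P[:,2]<42)&(np.hypot(P[:,0]-434,P[:,1]-379)<130)]; print('tray',cv2.minAreaRect(A[:,:2].astype(np.float32)))
A=P[(P[:,2]>44)&(P[:,2]<62)&(np.hypot(P[:,0]-434,P[:,1]-379)<130)]; print('old',len(A),A.mean(0))
go(509.8,-310.5,200,169.6)
E
```

```text
time: 36.5
eef_pos: [0.5436, 0.0691, 0.1886]
tcp_rot: [0.071, 0.997, -0.0, -0.001]
contact_force: [1.7, -0.3, 0.5]
opening: 1.001
finger_force: 0.0
time: 36.8
eef_pos: [0.5443, 0.0691, 0.2181]
tcp_rot: [0.071, 0.997, -0.0, 0.001]
contact_force: [-0.8, -0.1, 0.2]
opening: 0.999
finger_force: 0.0
699 circle [641.9  54.9] 16.1 mean [640.9  55.1  56.2]
772 circle [597.7 111.6] 16.1 mean [597.  111.5  56.2]
775 circle [584.3  12.6] 16.0 mean [583.7  12.9  56.4]
854 circle [541.5  68.9] 16.1 mean [541.3  69.2  56.3]
tray ((438.715576171875, 410.6694641113281), (104.10498046875, 99.8509750366211), 81.57109832763672)
old 79 [440.40090105 412.05538587  55.48552723]
to (510, -310, 200) shift [ -21.  -380.5   15.5] turn 2.3 | now [542.9  69.1 215.4] head 171.9 q6 -1.49 F [ 0.3 -0.   0.7] t 36.9
```

View pics/w6.png

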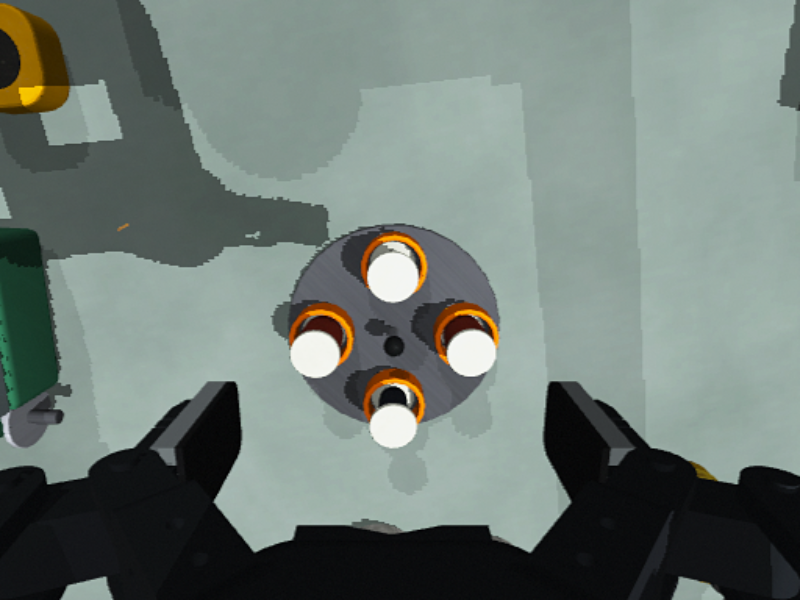

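All four cups hold an upright seated spool (tops at 56 mm). The tray was knocked to (439,411), but the old spool is still inside it at (440,412). Now the lever.

```bash
python3 -m crank '[[[-21,-380,10],2.3,0],[[-21,-380,10],2.3,0],[[-21,-380,10],2.3,0],[[-21,-380,10],2.3,0],[[-21,-380,10],2.3,0],[[-21,-380,10],2.3,0],[[-21,-380,10],2.3,0],[[-21,-380,10],2.3,0],[[-21,-380,10],2.3,0],[[-21,-380,10],2.3,0]]';python3 -m crank '[[[0,0,0],0,0],[[0,0,0],0,0]]'; python3 - <<'E'
from h import *
c=cam('wrist'); P=cloud(c).reshape(-1,3); T=P[(P[:,2]>.132)&(P[:,2]<.14)&(np.hypot(P[:,0]-.51,P[:,1]+.31)<.03)]; print(len(T),T.mean(0)); go(511,-310.3,96.5,169.6)
E
```

```text
time: 37.9
eef_pos: [0.5099, -0.3098, 0.2048]
tcp_rot: [0.092, 0.996, 0.002, -0.002]
contact_force: [-1.0, 0.3, -0.1]
opening: 0.999
finger_force: 0.0
time: 38.1
eef_pos: [0.5111, -0.3085, 0.2067]
tcp_rot: [0.09, 0.996, 0.0, -0.0]
contact_force: [-0.5, 0.1, 0.0]
opening: 0.996
finger_force: 0.0
624 [ 0.50972801 -0.31046054  0.13564243]
to (511, -310, 96) shift [-1.000e-01 -1.800e+00  1.105e+02] turn 0.1 | now [ 511.2 -308.6  207. ] head 169.7 q6 -2.1 F [-0.1  0.9  0.2] t 38.1
```

```bash
python3 -m crank '[[[0,-1.8,50],0,0],[[0,-1.8,110],0,0],[[0,-1.8,110],0,0],[[0,-1.8,110],0,0],[[0,-1.8,110],0,0],[[0,-1.8,110],0,255],[[0,-1.8,110],0,255],[[0,-1.8,110],0,255],[[0,-1.8,110],0,255],[[0,-1.8,110],0,255]]' 20;  python3 -m crank '[[[0,0,0],0,255],[[0,0,0],0,255],[[0,0,0],0,255]]'; python3 -m crank '[[[7,0,0],0,255],[[14,0,0],0,255],[[14,0,0],0,255],[[14,0,0],0,255]]'; python3 - <<'E'
from h import *
w=np.load('/tmp/w.npz'); p=get_state()['eef_pos'][:2]*1000; print((p-w['t'])@w['R'])
E
```

```text
time: 39.15
eef_pos: [0.511, -0.3119, 0.098]
tcp_rot: [0.091, 0.996, -0.0, 0.0]
contact_force: [0.5, -0.0, 1.3]
opening: 0.247
finger_force: 20.6
time: 39.45
eef_pos: [0.5111, -0.312, 0.098]
tcp_rot: [0.091, 0.996, -0.0, 0.0]
contact_force: [0.2, 1.1, 4.6]
opening: 0.247
finger_force: 20.7
time: 39.85
eef_pos: [0.4964, -0.3094, 0.098]
tcp_rot: [0.091, 0.996, -0.0, 0.0]
contact_force: [-0.5, 0.2, 5.8]
opening: 0.249
finger_force: 20.9
[  0.80195167 -56.85087945]
```

```bash
python3 -m crank '[[[7,0,0],0,255],[[14.5,0,0],0,255],[[14.5,0,0],0,255],[[14.5,0,0],0,255]]'; python3 -m crank '[[[0,8,0],0,255],[[0,16,0],0,255],[[0,24,0],0,255],[[0,32,0],0,255],[[0,38,0],0,255],[[0,38,0],0,255],[[0,38,0],0,255]]'; python3 - <<'E'
from h import *
w=np.load('/tmp/w.npz'); p=get_state()['eef_pos'][:2]*1000; print((p-w['t'])@w['R'])
E
```

```text
time: 40.25
eef_pos: [0.4818, -0.3068, 0.098]
tcp_rot: [0.091, 0.996, -0.0, -0.0]
contact_force: [-0.8, 2.0, 6.9]
opening: 0.254
finger_force: 20.9
time: 40.95
eef_pos: [0.4888, -0.2693, 0.098]
tcp_rot: [0.091, 0.996, -0.0, -0.0]
contact_force: [-0.6, 1.1, 6.9]
opening: 0.246
finger_force: 21.0
[-13.90957738 -18.80812204]
```

Same corner as on the way in. Next: +x 28, +y 36, −x 28, pausing before the middle channel to check.

```bash
python3 -m crank '[[[-7,0,0],0,255],[[-14,0,0],0,255],[[-21,0,0],0,255],[[-28,0,0],0,255],[[-28,0,0],0,255],[[-28,0,0],0,255]]'; python3 -m crank '[[[0,8,0],0,255],[[0,16,0],0,255],[[0,24,0],0,255],[[0,32,0],0,255],[[0,36,0],0,255],[[0,36,0],0,255],[[0,36,0],0,255]]'; python3 - <<'E'
from h import *
w=np.load('/tmp/w.npz'); p=get_state()['eef_pos'][:2]*1000; print((p-w['t'])@w['R'])
E
```

```text
time: 41.55
eef_pos: [0.517, -0.2746, 0.098]
tcp_rot: [0.091, 0.996, -0.0, 0.0]
contact_force: [1.2, 0.5, 6.2]
opening: 0.248
finger_force: 20.9
time: 42.25
eef_pos: [0.5236, -0.2388, 0.098]
tcp_rot: [0.091, 0.996, -0.0, 0.001]
contact_force: [1.7, 0.7, 5.5]
opening: 0.249
finger_force: 20.9
[14.79833182 17.51081713]
```

```bash
python3 -m crank '[[[7,0,0],0,255],[[14,0,0],0,255],[[21,0,0],0,255],[[28.5,0,0],0,255],[[28.5,0,0],0,255],[[28.5,0,0],0,255]]'; python3 -m crank '[[[0,8,0],0,255],[[0,16,0],0,255],[[0,24,0],0,255],[[0,32,0],0,255],[[0,36,0],0,255],[[0,36,0],0,255],[[0,36,0],0,255]]'; python3 - <<'E'
from h import *
w=np.load('/tmp/w.npz'); p=get_state()['eef_pos'][:2]*1000; print((p-w['t'])@w['R'])
E
```

```text
time: 42.85
eef_pos: [0.4948, -0.2336, 0.098]
tcp_rot: [0.091, 0.996, -0.0, -0.0]
contact_force: [-0.5, 0.7, 7.1]
opening: 0.25
finger_force: 21.0
time: 43.55
eef_pos: [0.5014, -0.1981, 0.098]
tcp_rot: [0.091, 0.996, -0.0, -0.0]
contact_force: [-0.8, 1.2, 7.7]
opening: 0.25
finger_force: 21.0
[-14.36812123  53.4628165 ]
```

```bash
python3 -m crank '[[[-7,0,0],0,255],[[-14,0,0],0,255],[[-21,0,0],0,255],[[-28,0,0],0,255],[[-30,0,0],0,255],[[-30,0,0],0,255],[[-30,0,0],0,255]]'; python3 -m crank '[[[0,0,0],0,0],[[0,0,0],0,0],[[0,0,0],0,0],[[0,0,0],0,0],[[0,0,0],0,0],[[0,0,-50],0,0],[[0,0,-100],0,0],[[0,0,-130],0,0],[[0,0,-130],0,0],[[0,0,-130],0,0]]'; python3 - <<'E'
from h import *
w=np.load('/tmp/w.npz'); p=get_state()['eef_pos'][:2]*1000; print((p-w['t'])@w['R'])
c=cam('wrist'); P=cloud(c).reshape(-1,3); T=P[(P[:,2]>.132)&(P[:,2]<.14)&(np.hypot(P[:,0]-.529,P[:,1]+.203)<.04)]; print(len(T),T.mean(0),(T[:,:2].mean(0)*1000-w['t'])@w['R'])
cv2.imwrite('pics/w7.png',cv2.resize(c['frame'],(800,600)))
E
```

```text
time: 44.25
eef_pos: [0.5312, -0.2036, 0.0979]
tcp_rot: [0.091, 0.996, -0.0, -0.0]
contact_force: [-0.3, 0.7, 7.6]
opening: 0.25
finger_force: 21.0
time: 45.25
eef_pos: [0.5318, -0.2039, 0.2279]
tcp_rot: [0.091, 0.996, -0.0, 0.001]
contact_force: [-0.5, -0.0, -0.5]
opening: 1.001
finger_force: 0.0
[16.51843823 53.28688042]
532 [ 0.52970953 -0.20382721  0.13562309] [14.49381715 52.98884153]
```

View pics/w7.png

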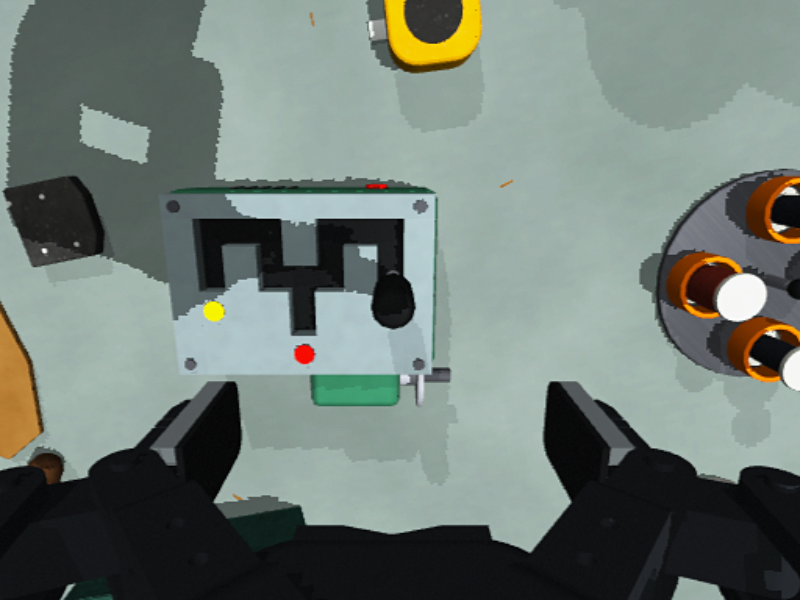

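The knob at (393,300) covers the green dot, so the lever is at the end of the far slot. One last check of the tray before handing in.

```bash
python3 - <<'E'
from h import *
P=cloud(cam('top')).reshape(-1,3)*1000
D=np.hypot(P[:,0]-438,P[:,1]-410)<130
A=P[(P[:,2]>27)&(P[:,2]<42)&D]; t=cv2.minAreaRect(A[:,:2].astype(np.float32))[0]
A=P[(P[:,2]>44)&(P[:,2]<62)&D].mean(0); print(t,A)
if np.hypot(*(A[:2]-t))<20: print(ctrl.sign_off())
E
```

```text
(438.6307678222656, 410.8866882324219) [439.74980514 411.9113478   54.52474662]
the job is handed in; nothing more can be done
None
```

The job is handed in at about 45 s: the old spool is in the tray, all four red and blue spools stand seated in their own cups, and the lever is at the end of the green-dot slot; the hand-in returned no verdict.

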